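# First in, first out: issue the oldest cassette and reload the sloped lane

## Task

Take the oldest component cassette, the one at the low front end of the sloped lane, and stand it upright in the shallow black tray. The other two slide down by themselves; then load the new cassette from the bench into the high rear end of the lane, sliding it in under the hold-down lips and past the two sprung pawls until it sits behind the others and both pawls have snapped shut behind it. Do not ram the cassettes already in the lane or pull them out, and leave the bottle, jar and tape roll where they are.

Things in the scene. Friction and masses are not known exactly. Their poses are not given: they have to be found in the camera images.
- lane: sloped aluminium lane on a fixed rack, rising 18 degrees away from the robot. Origin: middle of its slick floor at the inner face of the front stop (low end, 25 mm high); x up the slope to the rear loading end, y left across it, z square to the floor. Cassettes slide down by themselves and rest at x = 28, 84, 140 mm, y = 0, z = 0, axes as the lane's. No lips at x = 0 to 61 mm: lift out there, square to the floor
- lips (a point): point on the lane's floor, middle line, x = 165 mm: rear end of the two hold-down lips, which run from x = 61 mm to here (flared up a little on to 178 mm). Lip underside 10 mm, top 13 mm above the floor; 47 mm between them: a flange (8 mm) runs under them, the 40 mm wide body between them. Side rails 13 mm high, 59 mm apart from x = 0 to 205 mm
- mouth (a point): point on the lane's floor, middle line, x = 234 mm, behind the pawls: a new cassette's underside centre goes here, tilted to the slope, and is then pushed down the lane (94 mm to its place). Here the rails flare from 59 mm apart (x = 205 mm) to 70 mm (x = 255 mm); the floor ends at x = 260 mm. It cannot be lowered further down, where the pawls lie over the floor
- pawl_left (a joint): left (+y) sprung steel pawl, 16 to 24 mm above the floor, hinged at lane x = 199, y = 38 mm (bracket to y = 50, z = 23 mm), tip at x = 170 mm, 16 mm from the middle. 0: shut; grows (rad) as a cassette body pushed down the lane swings it outwards (about 0.15 as it passes); springs shut once the body's rear is past the tip. Both together resist with about 5 to 10 N
- pawl_right (a joint): right (-y) pawl, mirror image of the left; 0: shut, grows (rad) as it is swung outwards
- cassette_front: grey plastic component cassette, four alike: base flange 56 x 56 x 8 mm under an upright box body 56 (x) x 40 (y) mm up to z = 80 mm; about 0.22 kg. Origin: centre of the underside; z up. This one is the oldest: at the start it stands first in the lane, against the front stop at the low end.
- cassette_second: grey plastic component cassette, four alike: base flange 56 x 56 x 8 mm under an upright box body 56 (x) x 40 (y) mm up to z = 80 mm; about 0.22 kg. Origin: centre of the underside; z up. Second in the lane at the start.
- cassette_third: grey plastic component cassette, four alike: base flange 56 x 56 x 8 mm under an upright box body 56 (x) x 40 (y) mm up to z = 80 mm; about 0.22 kg. Origin: centre of the underside; z up. Third (last) in the lane at the start.
- cassette_new: grey plastic component cassette, four alike: base flange 56 x 56 x 8 mm under an upright box body 56 (x) x 40 (y) mm up to z = 80 mm; about 0.22 kg. Origin: centre of the underside; z up. The new one: at the start it stands upright on the bench to the left or right of the lane. It may be loaded either way round (half a turn makes no difference), but its 56 mm body side along the lane.
- tray: shallow black plastic tray, fixed on the bench on the other side of the lane, 150 (x) x 120 (y) mm outside, 20 mm high, walls and floor 5 mm thick. Origin: centre of the underside; z up.
- solvent_bottle: white squeeze bottle with blue spout, 55 mm across, 132 mm tall; bystander. Origin: centre of the underside
- flux_jar: low round jar with white lid, 50 mm across, 26 mm tall; bystander. Origin: centre of the underside
- tape_roll: black roll of tape lying flat, 56 mm across, 19 mm tall; bystander. Origin: centre of the underside
Things that resemble listed ones, but are neither listed nor needed, are in the scene too. What is shaped like the cassette_new but pink or purple is not meant.

How it is judged:
By the outcome, as a careful person would: the job done as asked, in the order asked, and still so for the second after the job is handed in, with the robot touching nothing.
It also fails if it takes over 66 s, if anything falls off the work surface, if the arm or the gripper's body presses on something with over 40 N, if the wrist force passes 120 N, or if a joint passes its speed limit or range.

## Robot

A 6-joint arm with a two-finger parallel gripper is mounted at the origin on a cart in front of the work surface, level with it; the furniture and walls round the work are solid. World frame = base frame: x ahead of the robot, y to its left, z up, the work surface at z = 0. Lengths are in mm, angles in degrees, forces in N, time in s.
With the tool pointing down it reaches from about 300 to 850 mm from the base axis. Payload 4.2 kg.
Tool frame: the origin (TCP) lies midway between the tips of the shut fingers; the grasp point (between the pads) lies 19 mm behind it (env.hold_point_z is the z of the grasp point in the tool frame, in mm); z points along the fingers, y is the direction in which the jaws open and shut (so a half turn about z gives the same grasp; the last joint's range is limited). The gripper opens to 91 mm and grips with 3 to 60 N. Pads are 32 mm wide; open, the fingers measure 118 mm over their backs; the gripper's body (76 mm by 178 mm) begins 60 mm behind the grasp point.
Start: joints at [-72.479, 18.312, 89.639, -0, 72.044, -1.146], TCP at [184.042, -544.768, 213.976] pointing down, gripper open.
Joint ranges: [-177.97, 177.97], [-48.28, 115.42], [12.27, 149.76], [-77.06, 257.06], [2.81, 150.46], [-146.56, 146.56]. Speed limits (degrees/s): [147.25, 147.25, 180, 180, 180, 180].

## Interface

Orientations are given as [roll, pitch, yaw] about the fixed x, y, z axes, in that order (R = Rz(yaw) Ry(pitch) Rx(roll)).
In Python, from workcell import env, grab_frame, camera_params, spotter gives the robot as it stands. The module is installed in compiled form; this text tells all that it offers.
- The arm moves only by the shell command python3 -m jog 'ROWS' [FORCE]. ROWS is text: rows parted by semicolons, each of 7 numbers parted by spaces: the turn, a rotation vector about the world's x, y, z in units of 5 degrees (1.0 is 5 degrees), then the shift along the world's x, y, z in units of 25 mm (1.0 is 25 mm), then the opening, from 0 (shut) to 1 (fully open). A call has 1 to 5 rows; each row is the pose to reach, as a shift and turn from the pose commanded when the call began; what a row does not reach only later rows make up. A row lasts 1/8 s, in which the tool goes at most 62.5 mm and 10.7 degrees, less where a joint would pass 70% of its speed; a pose out of reach is approached as far as the arm can. A call with a gripper value outside its range is refused whole. The fingers move at their own pace and stop on an object; FORCE is the grip in N (left out, the last holds). Time passes only in rows, so rows that repeat a pose let the fingers close. It gives the time, the measured TCP pose, the force and the opening at its end, in the units of the state.
- env.state(): the state, without advancing time (a new reading comes with each control period).
- grab_frame(name): name is "side" or "top" or "wrist"; returns the picture (480x640x3 uint8, red, green, blue); there is no depth.
- camera_params(name): a dict with "K" (3x3 intrinsics, pixels), "rvec" (rotation vector, rad) and "tvec" (3), from world to camera coordinates, as OpenCV has them. Camera axes: x right, y down, z forward; pixel columns grow to the right and rows downward; lengths in mm; the calibration is good to about 2 mm. A picture is of the moment at which its call begins: read the wrist's pose just before it. camera_params takes no time and is no camera call; for the wrist camera it gives the pose at the moment of the call.
- env.job_done(): hands the job in, once; it reports no verdict.
Trained networks look in the newest picture that a camera, given by its name, has taken for a name from the list of things; names that differ only in an ending like _2 or _b are one class to them, and where a whole thing is asked for, a point or a joint stands for the part that bears it (a point fixed in the world has none). Each returns a list of dicts, best first, with "conf" (0 to 1); they miss things now and then, are a little off and sometimes report something else, mostly with a low value. They report only what shows in the picture. A call takes as long as a camera call. They do not tell look-alikes from the thing itself.
- spotter.look_for(query, camera): "box" ([left, top, width, height] in pixels, round what is visible of it).
- spotter.trace(query, camera): "region" (480x640 bool, what is visible of it) and "box" ([left, top, width, height] in pixels, round what is visible of it).
The state is a dict: "time_s": time; "qpos": joint angles; "qvel": joint speeds; "effort": joint torques, N m; "ee_pos": TCP position; "ee_rot": TCP orientation; "force": force on the tool from outside, world axes, zero at the start; "torque": the same for the moment, N m; "gripper_width": finger opening in mm.
Only numpy, scipy, OpenCV 4.12 (cv2) and the standard library are available. Lean on these libraries where they do the work, as an engineer would, in place of code of your own. Each camera call takes 0.05 s, during which the arm holds its last target. There are 200 camera calls.

## Working session

There is one attempt and no reset: what is moved stays moved. The work goes in short steps, Python scripts to look and compute and a shell command to move; the robot and the scene stay as the last step left them, time stands still between calls to the robot, and variables do not carry over. Pictures are saved under pics/ and viewed, about 8 in all and at most 12, crops included, and the job is handed in when it is done.

```bash
mkdir -p pics
cat > h.py <<'E'
import numpy as np, cv2
from workcell import env, grab_frame, camera_params, spotter
def P(name):
    c=camera_params(name); K=np.array(c["K"],float); R=cv2.Rodrigues(np.array(c["rvec"],float))[0]; t=np.array(c["tvec"],float).ravel()
    return K,R,t
def proj(cp,X):
    K,R,t=cp; p=(K@(R@np.atleast_2d(X).T+t[:,None])).T; return p[:,:2]/p[:,2:]
def ray(cp,uv):
    K,R,t=cp; d=R.T@np.linalg.inv(K)@np.array([uv[0],uv[1],1.]); return -R.T@t,d
def atz(cp,uv,z):
    o,d=ray(cp,uv); return o+d*(z-o[2])/d[2]
def save(name,img): cv2.imwrite("pics/"+name+".png",img[...,::-1])
E
python3 - <<'E'
from h import *
a=grab_frame("side");b=grab_frame("top")
save("a",np.hstack([cv2.resize(a,(400,300)),cv2.resize(b,(400,300))]));save("side0",a);save("top0",b)
for q in ["lane","cassette_new","tray","solvent_bottle","flux_jar","tape_roll","pawl_left","pawl_right"]:
  for c in ["top","side"]:
    print(q,c,[(round(r["conf"],2),np.round(r["box"]).tolist()) for r in spotter.look_for(q,c)][:6])
for c in ["top","side"]:
    K,R,t=P(c); print(c,(-R.T@t).round(),K[0,0],R[2].round(2))
print(env.hold_point_z, env.state())
E
```

```text
lane top [(0.73, [332.0, 184.0, 43.0, 101.0])]
lane side [(0.89, [271.0, 185.0, 108.0, 78.0])]
cassette_new top [(0.94, [450.0, 259.0, 27.0, 26.0]), (0.72, [397.0, 224.0, 28.0, 30.0]), (0.64, [404.0, 263.0, 20.0, 27.0])]
cassette_new side [(0.91, [374.0, 187.0, 28.0, 42.0]), (0.88, [336.0, 186.0, 29.0, 22.0]), (0.86, [382.0, 169.0, 26.0, 32.0])]
tray top [(0.98, [242.0, 248.0, 44.0, 58.0]), (0.24, [344.0, 220.0, 22.0, 28.0])]
tray side [(0.83, [284.0, 298.0, 88.0, 63.0]), (0.43, [270.0, 188.0, 107.0, 77.0])]
solvent_bottle top [(0.79, [411.0, 189.0, 25.0, 22.0])]
solvent_bottle side [(0.6, [305.0, 159.0, 22.0, 38.0])]
flux_jar top [(0.69, [201.0, 240.0, 14.0, 21.0])]
flux_jar side [(0.6, [256.0, 359.0, 25.0, 28.0]), (0.29, [309.0, 191.0, 30.0, 37.0])]
tape_roll top [(0.68, [189.0, 279.0, 17.0, 18.0]), (0.6, [404.0, 265.0, 18.0, 26.0])]
tape_roll side [(0.87, [301.0, 385.0, 29.0, 34.0]), (0.46, [269.0, 188.0, 108.0, 77.0])]
pawl_left top [(0.45, [338.0, 208.0, 10.0, 6.0])]
pawl_left side [(0.64, [283.0, 299.0, 91.0, 64.0]), (0.57, [298.0, 213.0, 8.0, 4.0])]
pawl_right top [(0.28, [344
[... 163 characters left out ...]
555.5240622034542 [ 0.25 -0.73 -0.63]
-18.8 {'time_s': 0.9, 'qpos': array([-7.24798993e+01,  1.83091567e+01,  8.96386876e+01,  8.13096717e-04,
        7.20435463e+01, -1.14717679e+00]), 'qvel': array([-0.00540695, -0.03959947,  0.0017641 ,  0.06339771, -0.09769673,
       -0.03098631]), 'effort': array([-1.24567970e-03, -4.12345970e+01, -2.32229072e+01,  7.26561528e-02,
        3.73682985e-02,  2.33571643e-05]), 'ee_pos': array([ 184.03994039, -544.77097273,  214.00557347]), 'ee_rot': array([ 1.79991377e+02, -6.01007726e-04,  1.86670269e+01]), 'force': array([-0.48116249, -0.24069428, -0.73550809]), 'torque': array([-0.00816239, -0.00251579, -0.03897416]), 'gripper_width': 90.91072417866117}
```

```bash
ls pics
```

```text
a.png
side0.png
top0.png
```

Run:
```python
from h import *
t=cv2.imread("pics/top0.png")[170:320,180:500]; s=cv2.imread("pics/side0.png")[150:270,240:440]
t=cv2.resize(t,(640,300),interpolation=2); s=cv2.resize(s,(500,300),interpolation=2)
o=np.zeros((600,800,3),np.uint8);o[:300,:640]=t;o[300:,:500]=s
cv2.imwrite("pics/b.png",o)
cp=P("top")
for n,uv,z in [("lane",(353,235),80),("c1",(463,272),80),("c2",(411,239),80),("c3",(414,276),80),("tray",(264,277),20),("tl",(242,248),20),("br",(286,306),20),("bottle",(423,200),100),("jar",(208,250),26),("tape",(197,288),19)]: print(n,atz(cp,uv,z).round())
```

```text
lane [553.  28.  80.]
c1 [ 451. -260.   80.]
c2 [ 541. -126.   80.]
c3 [ 442. -131.   80.]
tray [448. 271.  20.]
tl [529. 332.  20.]
br [368. 211.  20.]
bottle [ 642. -158.  100.]
jar [524. 425.  26.]
tape [420. 456.  19.]
```

View pics/b.png

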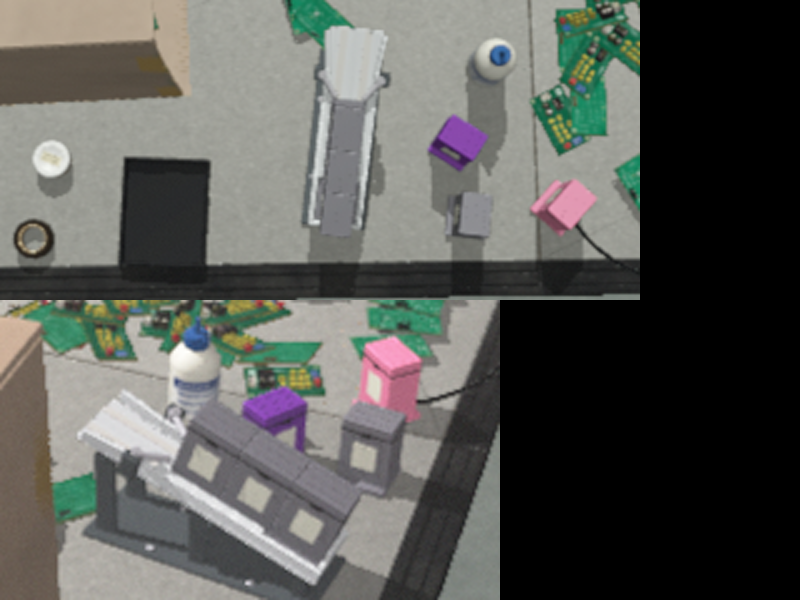

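Run:
```python
from h import *
from scipy.spatial.transform import Rotation as Rn
cp=P("top")
f=atz(cp,(348,287),25);r=atz(cp,(357.5,184),105);print(f,r,np.degrees(np.arctan2(r[1]-f[1],r[0]-f[0])))
s=env.state();T=Rn.from_euler("xyz",s["ee_rot"],degrees=True).as_matrix()
K,R,t=P("wrist");c=-R.T@t
print("cam in tool",T.T@(c-s["ee_pos"]),"axes in tool",(T.T@R.T).round(3),K)
```

```text
[417.59327309  41.00787409  25.        ] [685.85131746  14.70041638 105.        ] -5.600957580809863
cam in tool [  79.84016015   -0.7665223  -171.50762905] axes in tool [[-0.    -0.96  -0.279]
 [ 1.    -0.001  0.001]
 [-0.001 -0.279  0.96 ]] [[400.35151694   0.         322.64410373]
 [  0.         400.35151694 238.67266758]
 [  0.           0.           1.        ]]
```

```bash
python3 -m jog '0 0 -1 1.4 1.8 0.8 1; 0 0 -2 2.8 3.6 1.6 1; 0 0 -3 4.2 5.4 2.4 1; 0 0 -4 5.6 7.2 3.2 1; 0 0 -4.9 7 9 4 1'; python3 -m jog '0 0 0 0.4 2.4 0 1; 0 0 0 0.8 4.8 0 1; 0 0 0 1 6 0 1;0 0 0 1 6 0 1'
python3 - <<'E'
from h import *
a=grab_frame("wrist");save("w1",a)
np.savez("w1.npz",*P("wrist"))
cp=P("wrist")
for q in ["cassette_new","lane","pawl_left","pawl_right"]: print(q,[(round(r["conf"],2),np.round(r["box"]).tolist()) for r in spotter.look_for(q,"wrist")][:6])
print(env.state()["ee_pos"],env.state()["ee_rot"],env.state()["time_s"])
E
```

```text
time_s: 1.52
ee_pos: [359.9, -318.2, 314.8]
ee_rot: [180.0, -0.0, -6.0]
force: [0.4, -0.4, -0.2]
gripper_width: 91.3
time_s: 2.02
ee_pos: [384.1, -168.2, 314.3]
ee_rot: [180.0, -0.0, -5.6]
force: [-0.3, 0.7, -0.2]
gripper_width: 91.3
cassette_new [(0.9, [370.0, 90.0, 83.0, 69.0]), (0.81, [270.0, 121.0, 47.0, 55.0]), (0.8, [226.0, 2.0, 80.0, 85.0]), (0.46, [24.0, 64.0, 113.0, 81.0])]
lane [(0.81, [102.0, 3.0, 61.0, 176.0])]
pawl_left []
pawl_right []
[ 383.96898927 -170.78284037  313.86904659] [ 1.79979270e+02  1.36077497e-02 -5.92353758e+00] 2.275
```

View pics/w1.png

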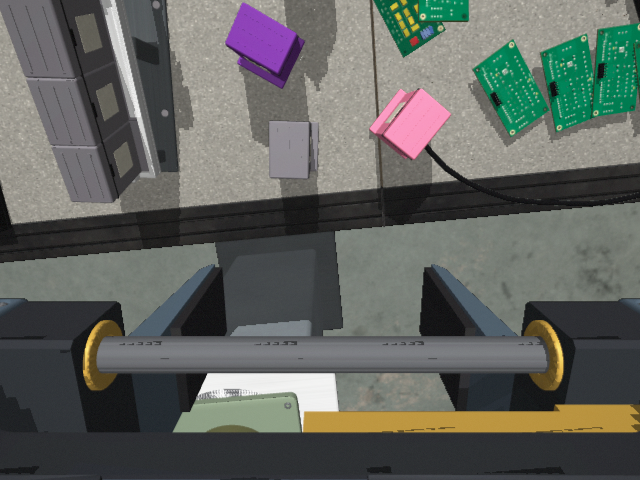

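```bash
python3 -m jog '0 0 0 0.8 2.2 0.3 1; 0 0 0 1.6 4.4 0.6 1; 0 0 0 2.4 6.6 0.6 1; 0 0 0 2.6 8 0.6 1;0 0 0 2.6 8 0.6 1'
python3 - <<'E'
from h import *
cp=P("wrist");a=grab_frame("wrist");save("w2",a)
np.savez("w2.npz",*cp)
for q in ["lane","pawl_left","pawl_right","cassette_second"]: print(q,[(round(r["conf"],2),np.round(r["box"]).tolist()) for r in spotter.look_for(q,"wrist")][:6])
print(env.state()["ee_pos"],env.state()["ee_rot"],env.state()["time_s"])
d=np.load("w1.npz");cp1=[d[k] for k in d]
for z in (78,80):
  q=np.array([atz(cp1,u,z) for u in [(271,121),(310.5,121),(309,178.5),(269,177)]]);print(z,q.round(1).tolist(),q.mean(0).round(1))
E
```

```text
time_s: 2.9
ee_pos: [449.6, 31.1, 328.6]
ee_rot: [180.0, 0.0, -5.7]
force: [-0.2, 0.2, -0.9]
gripper_width: 91.2
lane [(0.87, [254.0, 1.0, 117.0, 214.0])]
pawl_left [(0.73, [264.0, 2.0, 32.0, 49.0]), (0.34, [285.0, 46.0, 55.0, 90.0])]
pawl_right [(0.85, [331.0, 8.0, 30.0, 41.0])]
cassette_second [(0.88, [287.0, 121.0, 50.0, 76.0]), (0.62, [468.0, 0.0, 58.0, 15.0])]
[448.99608786  28.8893769  328.97956882] [ 1.79974535e+02 -6.85006186e-05 -5.96558299e+00] 3.15
78 [[469.8, -127.0, 78.0], [465.9, -165.4, 78.0], [410.3, -157.8, 78.0], [415.9, -117.6, 78.0]] [ 440.5 -142.    78. ]
80 [[469.7, -127.3, 80.0], [465.9, -165.5, 80.0], [410.6, -157.9, 80.0], [416.1, -117.9, 80.0]] [ 440.6 -142.1   80. ]
```

View pics/w2.png

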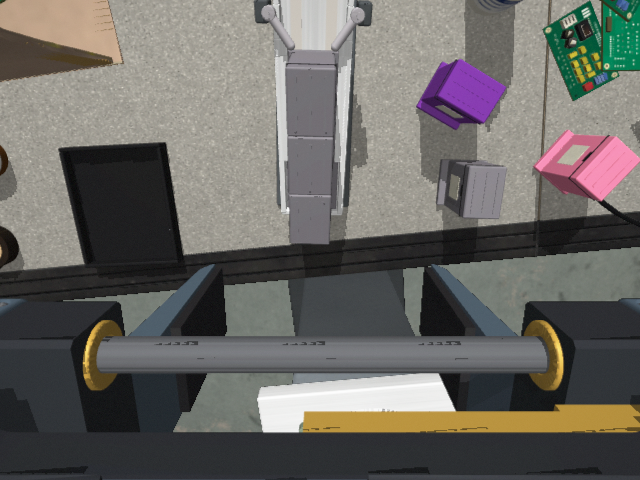

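Run:
```python
from h import *
a=cv2.imread("pics/w2.png");b=cv2.imread("pics/w1.png")
o=np.zeros((600,800,3),np.uint8)
def put(im,c0,r0,w,h,s,x,y):
    o[y:y+h*s,x:x+w*s]=cv2.resize(im[r0:r0+h,c0:c0+w],None,fx=s,fy=s,interpolation=2)
put(a,260,40,90,105,4,0,0)   # upper lane
put(a,275,130,70,120,3,370,0)
put(a,430,150,90,80,2,600,0); put(b,260,110,70,75,3,585,200)
put(a,50,130,150,145,1,600,440)
cv2.imwrite("pics/c.png",o)
```

```text
(no output)
```

View pics/c.png

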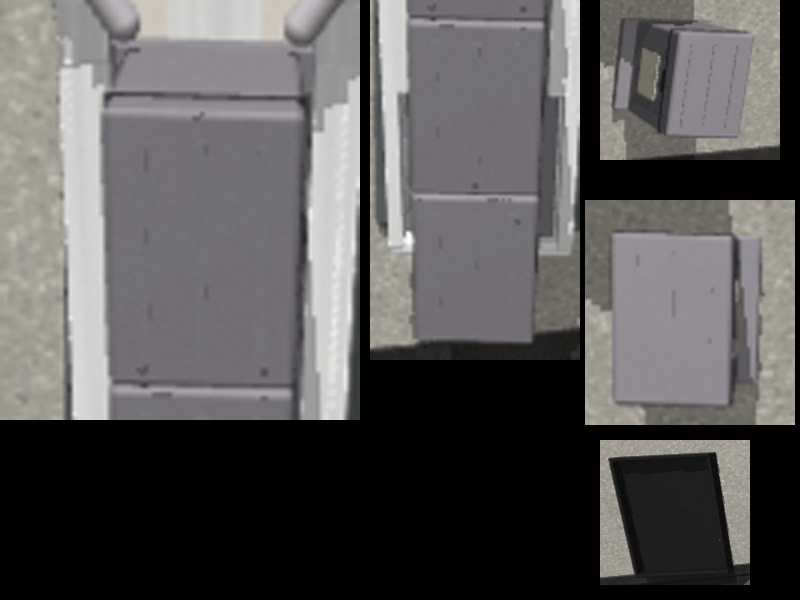

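```bash
cat > fit.py <<'E'
from h import *
from scipy.optimize import least_squares
from scipy.spatial.transform import Rotation as Rn
L=lambda f:(lambda d:[d[k] for k in d])(np.load(f))
c1,c2=L("w1.npz"),L("w2.npz")
M=lambda yaw,pit=0:Rn.from_euler("ZY",[yaw,pit],degrees=True).as_matrix()
E
python3 - <<'E'
from fit import *
X=np.array([[168,20,80],[168,-20,80],[112,20,80],[112,-20,80],[56,20,80],[56,-20,80],[0,20,80],[0,-20,80]],float)
U=np.array([[286.2,63.8],[335.8,63.8],[288,136.3],[334.2,136.6],[289,194.7],[332.3,194.7],[289.7,243.3],[329.3,244]])
for free in (0,1):
  f=lambda p:(proj(c2,X@M(p[3],-18+free*p[4]).T+p[:3])-U).ravel()
  r=least_squares(f,[418,41,25,-5.6]+[0]*free);print("lane",r.x.round(2),np.abs(r.fun).max().round(2))
A=np.array([[28,20,80],[28,-20,80],[-28,-20,80],[-28,20,80]],float)
U1=np.array([[269.3,121.3],[309.3,121.3],[308.3,178],[270,177.3]]);U2=np.array([[464.5,165.5],[506,166.5],[500.5,218],[462,217]])
f=lambda p:np.r_[proj(c1,A@M(p[3]).T+p[:3])-U1,proj(c2,A@M(p[3]).T+p[:3])-U2].ravel()
r=least_squares(f,[440,-142,0,-5]);print("new",r.x.round(2),r.fun.round(1))
print([atz(c2,u,20).round() for u in [(60,148),(166,143),(183,262),(86,264)]])
tp=P("top")
for q in [r.x]: print(proj(tp,A@M(q[3]).T+q[:3]).round())
E
```

```text
Traceback (most recent call last):
IndexError: index 4 is out of bounds for axis 0 with size 4
```

Run:
```python
from fit import *
X=np.array([[168,20,80],[168,-20,80],[112,20,80],[112,-20,80],[56,20,80],[56,-20,80],[0,20,80],[0,-20,80]],float)
U=np.array([[286.2,63.8],[335.8,63.8],[288,136.3],[334.2,136.6],[289,194.7],[332.3,194.7],[289.7,243.3],[329.3,244]])
for free in (0,1):
  f=lambda p:(proj(c2,X@M(p[3],-18+(p[4] if free else 0)).T+p[:3])-U).ravel()
  r=least_squares(f,[418,41,25,-5.6]+[0]*free);print("lane",r.x.round(2),np.abs(r.fun).max().round(2))
A=np.array([[28,20,80],[28,-20,80],[-28,-20,80],[-28,20,80]],float)
U1=np.array([[269.3,121.3],[309.3,121.3],[308.3,178],[270,177.3]]);U2=np.array([[464.5,165.5],[506,166.5],[500.5,218],[462,217]])
f=lambda p:np.r_[proj(c1,A@M(p[3]).T+p[:3])-U1,proj(c2,A@M(p[3]).T+p[:3])-U2].ravel()
r=least_squares(f,[440,-142,0,-5]);print("new",r.x.round(2),r.fun.round(1))
print([atz(c2,u,20).round() for u in [(60,148),(166,143),(183,262),(86,264)]])
tp=P("top")
for q in [r.x]: print(proj(tp,A@M(q[3]).T+q[:3]).round())
```

```text
lane [437.82  44.89  39.76  -7.03] 1.49
lane [ 4.3713e+02  4.4990e+01  3.9330e+01 -7.0200e+00  3.8000e-01] 1.51
new [ 439.96 -140.84   -6.65   -5.87] [-1.  -0.1 -0.5  0.1  0.9  0.1  0.3  0.8  2.9  0.1 -0.7 -0.8 -1.9 -0.6
  0.1  0.4]
[array([531., 332.,  20.]), array([524., 208.,  20.]), array([377., 217.,  20.]), array([386., 340.,  20.])]
[[411. 266.]
 [426. 267.]
 [424. 288.]
 [409. 287.]]
```

```bash
cat >> fit.py <<'E'
XT=np.array([[168,20,80],[168,-20,80],[112,20,80],[112,-20,80],[56,20,80],[56,-20,80],[0,20,80],[0,-20,80]],float)
U2L=np.array([[286.2,63.8],[335.8,63.8],[288,136.3],[334.2,136.6],[289,194.7],[332.3,194.7],[289.7,243.3],[329.3,244]])
def go(pos,R,note=""):
    """units from the measured pose to TCP pos with tool rotation R"""
    s=env.state(); R0=Rn.from_euler("xyz",s["ee_rot"],degrees=True)
    rv=(Rn.from_matrix(R)*R0.inv()).as_rotvec(degrees=True)/5
    print(note,"turn",rv.round(2),"shift",((np.array(pos)-s["ee_pos"])/25).round(2),"t",s["time_s"])
FLIP=np.diag([1.,-1,-1])
E
python3 - <<'E'
from fit import *
A=np.array([[28,20,80],[28,-20,80],[-28,-20,80],[-28,20,80]],float)
U2=np.array([[464.5,165.5],[506,166.5],[500.5,218],[462,217]])
for z in (25,32,40):
  f=lambda p:(proj(c2,XT@M(p[2],-18).T+[p[0],p[1],z])-U2L).ravel()
  r=least_squares(f,[418,41,-5.6]);print("lane",z,r.x.round(2),r.fun.round(1))
for z in (0,):
  f=lambda p:(proj(c2,A@M(p[2]).T+[p[0],p[1],z])-U2).ravel()
  r=least_squares(f,[440,-142,-5]);print("new",z,r.x.round(2),r.fun.round(1))
o=np.array([430,44,31.]);R=M(-7,-18)
go(o+R@[28,0,145],R@FLIP)
E
```

```text
lane 25 [437.13  45.34  -7.  ] [-0.1  3.8  0.1  5.   0.  -1.  -0.8 -0.2  0.6 -2.7 -1.1 -1.8  1.2 -3.2
  0.1 -3.1]
lane 32 [437.46  45.12  -7.01] [-0.6  2.1  0.7  3.3 -0.4 -1.1 -0.4 -0.4  0.2 -1.8 -0.7 -0.9  0.9 -1.6
  0.4 -1.5]
lane 40 [437.84  44.88  -7.03] [-1.2  0.1  1.4  1.4 -0.9 -1.3  0.2 -0.5 -0.3 -0.8 -0.3  0.2  0.5  0.3
  0.7  0.5]
new 0 [ 441.08 -138.19   -4.72] [ 2.   0.3 -1.  -1.4 -1.2 -0.3  0.1  1.4]
 turn [-0.4  -3.58 -0.2 ] shift [-1.48  0.69 -6.06] t 3.15
```

```bash
python3 -m jog '-0.2 -1.8 -0.1 -0.75 0.35 -2 1; -0.4 -3.6 -0.2 -1.5 0.7 -4 1; -0.4 -3.6 -0.2 -1.5 0.7 -6 1; -0.4 -3.6 -0.2 -1.5 0.7 -6 1'
python3 - <<'E'
from fit import *
cp=P("wrist");a=grab_frame("wrist");save("w3",a)
np.savez("w3.npz",*cp)
s=env.state();print(s["ee_pos"],s["ee_rot"],s["time_s"])
b=a.copy()
for (x,y,z,yw) in [(437.1,45.3,25,-7),(437.8,44.9,40,-7)]:
  for u in proj(cp,XT@M(yw,-18).T+[x,y,z]):
    cv2.drawMarker(b,tuple(int(v) for v in u.round()),(255,0,0) if z==25 else (0,255,0),0,7)
save("w3m",b)
E
```

```text
time_s: 3.65
ee_pos: [406.6, 46.3, 175.1]
ee_rot: [179.8, -17.5, -6.8]
force: [0.9, -0.1, 1.1]
gripper_width: 91.1
[411.16891715  46.96393224 178.89772823] [179.951034   -18.02476173  -6.8901973 ] 3.7
```

View pics/w3m.png

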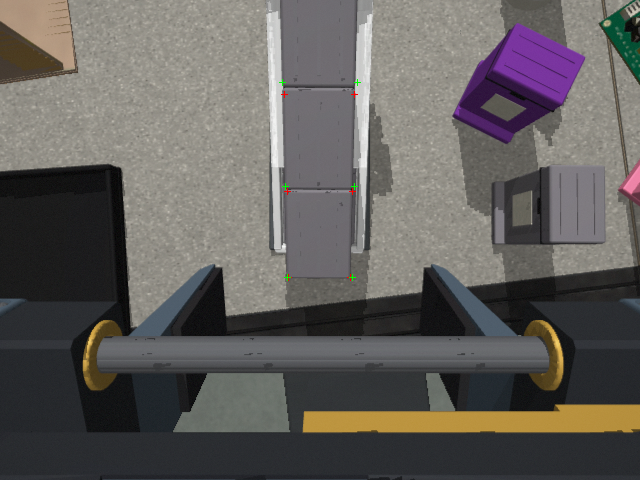

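Run:
```python
from fit import *
c3=L("w3.npz")
U3=np.array([[283,87.5],[356.3,87.5],[286,188],[354,188.5],[287.3,277.5],[352.3,277.8]])
W2=np.ones(8);W2[:2]=0
for s in ("w3","both"):
  f=lambda p:np.r_[(proj(c3,XT[2:]@M(p[3],-18).T+p[:3])-U3),((proj(c2,XT@M(p[3],-18).T+p[:3])-U2L)*W2[:,None] if s=="both" else np.zeros((0,2)))].ravel()
  r=least_squares(f,[418,41,25,-5.6]);print("lane",r.x.round(2),r.fun.round(1).reshape(-1,2).tolist())
o=r.x[:3];R=M(r.x[3],-18)
print("top reproj",proj(P("top"),np.array([[0,0,0],[260,-30,0],[260,30,0]])@R.T+o).round(1))
go(o+R@[26,0,45],R@FLIP,"grasp");go(o+R@[26,0,150],R@FLIP,"hover")
A=np.array([[28,20,80],[28,-20,80],[-28,-20,80],[-28,20,80]],float)
U2=np.array([[464.5,165.5],[506,166.5],[500.5,218],[462,217]]);U3n=np.array([[541,168],[604,166],[605,243],[541,243]])
f=lambda p:np.r_[proj(c3,A@M(p[3]).T+p[:3])-U3n,proj(c2,A@M(p[3]).T+p[:3])-U2].ravel()
r=least_squares(f,[440,-142,0,-5]);print("new",r.x.round(2),r.fun.round(1))
```

```text
lane [437.23  44.86  34.6   -6.94] [[0.3, -0.4], [0.0, -0.3], [-0.2, 0.8], [-0.1, 0.3], [0.7, -0.0], [-0.6, -0.3]]
lane [437.04  44.97  35.26  -7.03] [[0.2, -0.6], [0.2, -0.3], [-0.4, 0.9], [-0.1, 0.6], [0.4, 0.3], [-0.7, 0.1], [-0.0, 0.0], [0.0, 0.0], [-0.5, -0.5], [-0.0, 0.3], [0.2, -0.8], [-0.4, 0.2], [0.8, -0.3], [0.6, -0.1]]
top reproj [[346.6 279.7]
 [369.2 185.6]
 [346.4 183.1]]
grasp turn [ 0.01  0.   -0.03] shift [ 1.46 -0.13 -3.71] t 3.7
hover turn [ 0.01  0.   -0.03] shift [0.18 0.03 0.28] t 3.7
new [ 440.07 -138.65   -3.46   -6.26] [ 3.6 -1.9 -4.  -0.5 -2.8  0.3  5.5  0.9  2.   0.4 -1.3 -0.3 -2.9  0.3
 -1.1  1. ]
```

```bash
python3 -m jog '0 0 0 0.5 -0.03 -0.8 1; 0 0 0 0.8 -0.07 -1.8 1; 0 0 0 1.15 -0.1 -2.8 1; 0 0 0 1.5 -0.15 -3.8 1; 0 0 0 1.5 -0.15 -3.8 1';python3 -m jog '0 0 0 0 0 0 0.3; 0 0 0 0 0 0 0.3; 0 0 0 0 0 0 0.3;0 0 0 0 0 0 0.3;0 0 0 0 0 0 0.3' 25
```

```text
time_s: 4.32
ee_pos: [452.4, 43.5, 85.2]
ee_rot: [-180.0, -18.2, -6.9]
force: [-0.1, -0.1, 0.1]
gripper_width: 91.0
time_s: 4.95
ee_pos: [449.0, 44.0, 84.1]
ee_rot: [180.0, -18.1, -6.8]
force: [0.4, -0.2, 0.3]
gripper_width: 44.2
```

```bash
python3 -m jog '0 0 0 0 0 0 0.3; 0 0 0 0 0 0 0.3; 0 0 0 0 0 0 0.3'
python3 - <<'E'
from h import *
print({k:np.round(v,2) for k,v in env.state().items()})
E
```

```text
time_s: 5.32
ee_pos: [449.0, 44.0, 84.1]
ee_rot: [180.0, -18.1, -6.8]
force: [-2.2, 0.4, 3.3]
gripper_width: 39.8
{'time_s': np.float64(5.32), 'qpos': array([  7.4 ,   8.23, 128.93, -10.2 ,  25.6 , 112.79]), 'qvel': array([-0.17, -0.  ,  0.01,  0.01, -0.03,  0.11]), 'effort': array([ -0.18, -24.13, -17.04,  -0.28,  -1.45,  -0.03]), 'ee_pos': array([449.03,  44.02,  84.06]), 'ee_rot': array([180.  , -18.11,  -6.84]), 'force': array([-2.2 ,  0.35,  3.26]), 'torque': array([ 0.03,  0.27, -0.08]), 'gripper_width': np.float64(39.78)}
```

```bash
python3 -m jog '0 0 0 -0.13 0.02 0.42 0.3; 0 0 0 -0.4 0.05 1.25 0.3; 0 0 0 -0.75 0.09 2.3 0.3; 0 0 0 -1.05 0.13 3.3 0.3; 0 0 0 -1.35 0.17 4.2 0.3'; python3 -m jog '0 0 0 -0.3 0 0.9 0.3;0 0 0 -0.3 0 1.2 0.3'
python3 - <<'E'
from fit import *
Rt=M(-7,0)@FLIP
go([445,272,45+15+5+3],Rt,"tray")
print(env.state()["force"],env.state()["gripper_width"])
tp=L("w2.npz")
E
```

```text
time_s: 5.95
ee_pos: [414.0, 48.2, 189.8]
ee_rot: [180.0, -18.0, -6.8]
force: [1.3, 0.7, -1.6]
gripper_width: 39.7
time_s: 6.2
ee_pos: [407.4, 48.3, 220.2]
ee_rot: [-180.0, -18.2, -6.8]
force: [0.3, 0.3, -2.4]
gripper_width: 39.8
tray turn [ 0.43  3.61 -0.03] shift [ 1.5   8.95 -6.09] t 6.2
[ 0.33465756  0.30146302 -2.4320941 ] 39.77378541526819
```

```bash
python3 -m jog '0.1 0.9 0 0.4 2 0 0.3; 0.2 1.8 0 0.8 4.2 0 0.3; 0.3 2.7 0 1.2 6.4 0 0.3; 0.43 3.61 0 1.8 8.2 -0.9 0.3;0.43 3.61 0 1.8 9 -2.7 0.3'; python3 -m jog '0 0 0 0 0 -1.5 0.3; 0 0 0 0 0 -2.8 0.3; 0 0 0 0 0 -3.3 0.3; 0 0 0 0 0 -3.5 0.3;0 0 0 0 0 -3.5 0.3'
```

```text
time_s: 6.82
ee_pos: [456.2, 276.5, 150.8]
ee_rot: [-179.8, -0.1, -6.8]
force: [0.3, 0.2, -2.9]
gripper_width: 40.2
time_s: 7.45
ee_pos: [453.4, 273.5, 64.6]
ee_rot: [-180.0, 0.0, -6.8]
force: [0.3, 0.3, -1.8]
gripper_width: 39.7
```

```bash
python3 -m jog '0 0 0 0 0 -0.15 0.3; 0 0 0 0 0 -0.3 0.3; 0 0 0 0 0 -0.3 0.3'; python3 -m jog '0 0 0 0 0 -0.12 0.3; 0 0 0 0 0 -0.2 0.3; 0 0 0 0 0 -0.2 0.3'
```

```text
time_s: 7.82
ee_pos: [452.7, 273.1, 56.5]
ee_rot: [180.0, 0.1, -6.8]
force: [0.1, 0.3, -2.8]
gripper_width: 39.8
time_s: 8.2
ee_pos: [452.7, 273.2, 51.2]
ee_rot: [180.0, 0.1, -6.8]
force: [-0.8, 0.1, -1.1]
gripper_width: 40.2
```

```bash
python3 -m jog '0 0 0 0 0 -0.08 0.3; 0 0 0 0 0 -0.08 0.3'; python3 -m jog '0 0 0 0 0 -0.06 0.3; 0 0 0 0 0 -0.06 0.3'
```

```text
time_s: 8.45
ee_pos: [452.7, 273.2, 49.3]
ee_rot: [180.0, 0.1, -6.8]
force: [0.8, 0.1, -1.4]
gripper_width: 40.0
time_s: 8.7
ee_pos: [452.7, 273.2, 47.9]
ee_rot: [180.0, 0.1, -6.8]
force: [-0.2, -0.8, -1.4]
gripper_width: 40.2
```

```bash
python3 -m jog '0 0 0 0 0 -0.06 0.3; 0 0 0 0 0 -0.06 0.3';python3 -m jog '0 0 0 0 0 -0.06 0.3; 0 0 0 0 0 -0.06 0.3'
```

```text
time_s: 8.95
ee_pos: [452.9, 273.3, 46.7]
ee_rot: [180.0, 0.0, -6.8]
force: [-0.5, -0.1, -0.1]
gripper_width: 40.0
time_s: 9.2
ee_pos: [452.9, 273.3, 46.6]
ee_rot: [-180.0, 0.0, -6.8]
force: [-3.8, -1.3, 12.0]
gripper_width: 39.8
```

```bash
python3 -m jog '0 0 0 0 0 0.05 0.3; 0 0 0 0 0 0.05 1; 0 0 0 0 0 0.05 1; 0 0 0 0 0 0.05 1;0 0 0 0 0 0.05 1'; python3 -m jog '0 0 0 0 0 1 1; 0 0 0 0 0 3 1; 0 0 0 0 -0.5 5 1; 0 0 0 -0.4 -2.5 6.5 1;0 0 0 -1 -4.8 7.2 1'
```

```text
time_s: 9.82
ee_pos: [452.8, 273.2, 46.1]
ee_rot: [180.0, 0.1, -6.8]
force: [-0.3, -0.1, 0.4]
gripper_width: 76.9
time_s: 10.45
ee_pos: [428.8, 152.9, 228.4]
ee_rot: [-179.9, -0.2, -6.7]
force: [0.9, -0.9, -0.6]
gripper_width: 91.2
```

```bash
python3 -m jog '0 0 0 -0.1 -2.3 0 1; 0 0 0 -0.2 -4.6 0 1; 0 0 0 -0.4 -6.9 0 1; 0 0 0 -0.6 -9.2 0 1;0 0 0 -0.7 -11.5 0.3 1'; python3 -m jog '0 0 0 0 -0.2 0 1; 0 0 0 0 -0.2 0 1'
python3 - <<'E'
from fit import *
cp=P("wrist");a=grab_frame("wrist");save("w4",a);np.savez("w4.npz",*cp)
print(env.state()["ee_pos"],env.state()["ee_rot"])
r=spotter.look_for("cassette_new","wrist");print([(x["conf"],x["box"]) for x in r])
tp=grab_frame("top");save("top1",tp)
z=cv2.resize(a,(560,420)); o=np.zeros((600,800,3),np.uint8);o[:420,:560]=z
n=a[60:260,200:440];  o[420:,:216]=cv2.resize(n,(216,180)); o[:500,560:800]=cv2.resize(tp[180:305,325:385],(240,500),interpolation=2)
o[420:600,230:530]=cv2.resize(tp[230:320,230:380],(300,180),interpolation=2)
save("d",o)
E
```

```text
time_s: 11.08
ee_pos: [409.5, -135.7, 233.5]
ee_rot: [180.0, 0.1, -6.8]
force: [1.2, -0.2, 0.5]
gripper_width: 91.1
time_s: 11.32
ee_pos: [410.1, -138.8, 233.4]
ee_rot: [-180.0, 0.1, -6.9]
force: [-0.1, 0.2, 0.4]
gripper_width: 91.2
[ 410.14717791 -138.17726898  233.38203818] [-1.79972273e+02  1.09106252e-01 -6.81930047e+00]
[(0.9, [291.8, 148.1, 56.1, 68.6]), (0.79, [408.1, 104.6, 112.8, 87.7]), (0.59, [240.4, 6.3, 94.4, 101.4])]
```

View pics/d.png

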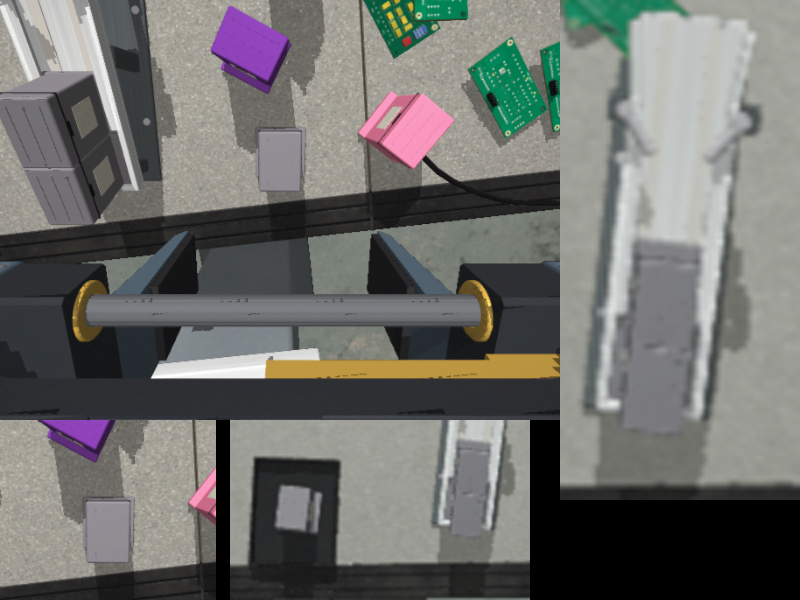

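Run:
```python
from fit import *
c4=L("w4.npz");c3=L("w3.npz")
A=np.array([[28,20,80],[28,-20,80],[-28,-20,80],[-28,20,80]],float)
g=cv2.cvtColor(cv2.imread("pics/w4.png"),cv2.COLOR_BGR2GRAY)
print("row180",g[180,284:356].tolist());print("row205",g[205,284:356].tolist());print("col320",g[135:230,320].tolist())
U4=np.array([[295,152],[344,152],[344.5,218],[296,218]])
U2=np.array([[464.5,165.5],[506,166.5],[500.5,218],[462,217]])
f=lambda p:np.r_[proj(c4,A@M(p[2]).T+[p[0],p[1],0])-U4].ravel()
r=least_squares(f,[440,-142,-5]);print("new",r.x.round(2),r.fun.round(1))
p=r.x;R=M(-7)@FLIP
F=np.array([[28,28,8],[28,-28,8],[-28,-28,8],[-28,28,8]],float)
print(proj(c4,F@M(p[2]).T+[p[0],p[1],0]).round(1).tolist())
```

```text
row180 [163, 163, 176, 192, 179, 165, 162, 164, 137, 143, 143, 105, 124, 142, 145, 143, 143, 143, 144, 144, 145, 143, 144, 144, 145, 143, 144, 143, 144, 143, 144, 144, 143, 144, 144, 144, 144, 144, 143, 145, 144, 145, 143, 144, 143, 145, 144, 143, 144, 144, 142, 144, 144, 143, 143, 144, 144, 145, 137, 123, 81, 136, 144, 140, 104, 154, 164, 163, 166, 166, 156, 160]
row205 [144, 151, 161, 160, 157, 151, 151, 153, 160, 162, 157, 96, 124, 137, 143, 143, 142, 143, 141, 142, 143, 142, 141, 142, 142, 142, 142, 142, 142, 143, 143, 142, 141, 141, 142, 144, 142, 141, 141, 141, 141, 142, 141, 141, 141, 141, 141, 142, 141, 140, 142, 142, 143, 142, 140, 141, 142, 142, 126, 99, 104, 106, 107, 107, 146, 159, 176, 172, 163, 161, 150, 137]
col320 [105, 106, 110, 107, 113, 110, 110, 111, 109, 105, 78, 67, 113, 122, 87, 120, 160, 157, 149, 146, 146, 146, 144, 145, 145, 144, 144, 146, 145, 143, 144, 143, 145, 144, 143, 144, 144, 144, 145, 143, 144, 145, 144, 143, 144, 144, 144, 143, 143, 143, 144, 143, 144, 143, 145, 145, 145, 145, 143, 144, 145, 143, 142, 143, 144, 142, 144, 143, 143, 143, 142, 141, 143, 143, 143, 142, 143, 142, 141, 141, 142, 141, 127, 92, 102, 112, 113, 106, 104, 106, 107, 106, 107, 107, 103]
new [ 439.85 -139.49   -6.57] [-0.6 -1.1  0.8 -1.4 -0.4  1.2  0.2  1.5]
[[291.1, 145.8], [349.0, 145.4], [348.4, 202.5], [292.7, 202.8]]
```

```bash
python3 -m jog '0 0 0 1.0 -0.03 -1.5 1; 0 0 0 1.2 -0.05 -3.6 1; 0 0 0 1.2 -0.05 -5.6 1; 0 0 0 1.2 -0.05 -7 1;0 0 0 1.2 -0.05 -7.65 1'; python3 -m jog '0 0 0 0 0 0 1; 0 0 0 0 0 0 0.3; 0 0 0 0 0 0 0.3; 0 0 0 0 0 0 0.3;0 0 0 0 0 0 0.3' 25;  python3 -m jog '0 0 0 0 0 0 0.3; 0 0 0 0 0 0 0.3; 0 0 0 0 0 0 0.3; 0 0 0 0 0 0 0.3'
```

```text
time_s: 12.1
ee_pos: [439.2, -138.3, 40.4]
ee_rot: [-180.0, 0.3, -6.7]
force: [-0.6, -0.5, 0.3]
gripper_width: 91.3
time_s: 12.72
ee_pos: [440.5, -140.4, 42.8]
ee_rot: [180.0, 0.0, -6.8]
force: [-0.6, -0.5, -1.1]
gripper_width: 54.2
time_s: 13.22
ee_pos: [440.3, -140.3, 42.5]
ee_rot: [180.0, 0.1, -6.8]
force: [-0.3, -1.3, 2.2]
gripper_width: 40.0
```

```bash
cat >> fit.py <<'E'
YAW=-6.95; RL=M(YAW,-18); O=np.array([437.04,44.97,36.2])+RL@[0,.5,0]
def lane_of():
    s=env.state(); print("TCP in lane",(RL.T@(s["ee_pos"]-O)).round(1),"F lane",(RL.T@s["force"]).round(1),"rot",(Rn.from_matrix(RL.T@Rn.from_euler("xyz",s["ee_rot"],degrees=True).as_matrix()@FLIP).as_rotvec(degrees=True)).round(2),"w",round(float(s["gripper_width"]),1),"t",s["time_s"])
E
python3 - <<'E'
from fit import *
for h in (140,100,42.5+8): go(O+RL@[236,0,h],RL@FLIP,h)
print(RL.round(4), O)
E
```

```text
140 turn [-0.43 -3.59 -0.02] shift [7.07 6.56 7.99] t 13.225
100 turn [-0.43 -3.59 -0.02] shift [7.56 6.5  6.47] t 13.225
50.5 turn [-0.43 -3.59 -0.02] shift [8.16 6.42 4.59] t 13.225
[[ 0.9441  0.121  -0.3067]
 [-0.1151  0.9927  0.0374]
 [ 0.309   0.      0.9511]] [437.10050157  45.46632606  36.2       ]
```

```bash
python3 -m jog '0 0 0 0 0 0.8 0.3; 0 0 0 0 0 2.8 0.3; 0 0 0 0 0.5 5 0.3; 0 0 0 0 1.5 7.2 0.3;0 0 0 0.8 3 8.5 0.3' 35; python3 -m jog '-0.1 -0.9 0 1.5 0.9 0 0.3; -0.22 -1.8 0 3.1 1.8 0 0.3; -0.32 -2.7 0 4.7 2.7 -0.2 0.3; -0.43 -3.6 0 6.2 3.5 -0.5 0.3;-0.43 -3.6 0 6.27 3.56 -0.5 0.3';python3 -m jog '0 0 0 0 0 0 0.3; 0 0 0 0 0 0 0.3'
python3 - <<'E'
from fit import *
lane_of()
cp=P("wrist");a=grab_frame("wrist");save("w5",a);np.savez("w5.npz",*cp)
t=grab_frame("top");s=grab_frame("side");save("top2",t);save("side2",s)
o=np.zeros((600,800,3),np.uint8)
o[:360,:480]=cv2.resize(a,(480,360));o[:320,480:800]=cv2.resize(t[170:290,310:430],(320,320),interpolation=2)
o[360:600,:400]=cv2.resize(s[140:260,240:440],(400,240),interpolation=2)
save("e",o)
E
```

```text
time_s: 13.85
ee_pos: [460.2, -65.3, 257.4]
ee_rot: [179.9, -0.1, -7.0]
force: [1.1, -0.1, -2.9]
gripper_width: 39.9
time_s: 14.48
ee_pos: [616.4, 25.1, 239.7]
ee_rot: [179.9, -17.8, -6.7]
force: [-0.0, 0.3, -2.7]
gripper_width: 39.9
time_s: 14.72
ee_pos: [616.6, 23.0, 242.5]
ee_rot: [180.0, -18.0, -6.9]
force: [0.6, -0.1, -2.8]
gripper_width: 39.8
TCP in lane [235.8  -0.6 140.3] F lane [-0.3 -0.1 -2.9] rot [-0.01 -0.02  0.06] w 39.8 t 14.725
```

View pics/e.png

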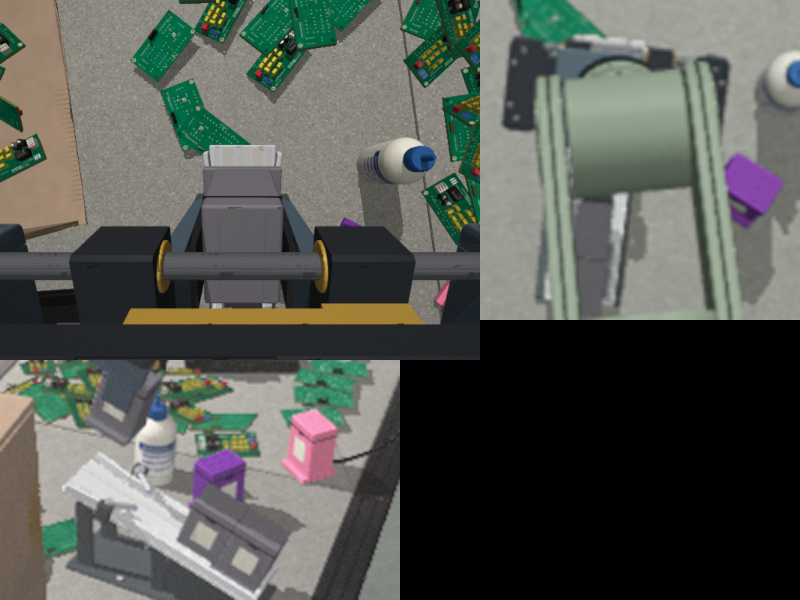

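Run:
```python
from fit import *
c=L("w5.npz")
print(proj(c,np.array([[260,35,0],[260,-35,0],[260,35,13],[260,-35,13]])@RL.T+O).round(1).tolist())
T=RL;p=O+RL@[235.8,-.6,140.3-42.5]
print("flange",proj(c,np.array([[28,28,8],[28,-28,8],[28,20,80],[28,-20,80]])@RL.T+p).round(1).tolist())
g=cv2.imread("pics/w5.png")[180:260,260:390]; 
for r in (205,212,230,236): print(r,cv2.cvtColor(g,cv2.COLOR_BGR2GRAY)[r-180,::2].tolist())
print("col322",cv2.cvtColor(g,cv2.COLOR_BGR2GRAY)[:,322-260].tolist())
go(O+RL@[236,0,42.5+20],RL@FLIP,"h20");go(O+RL@[236,0,42.5+3],RL@FLIP,"h3")
```

```text
[[278.2, 195.9], [367.2, 196.0], [276.3, 198.9], [369.0, 199.0]]
flange [[271.3, 223.9], [376.9, 224.0], [269.1, 272.9], [381.1, 272.9]]
205 [77, 87, 83, 78, 64, 147, 155, 155, 145, 76, 172, 178, 179, 172, 170, 173, 172, 177, 171, 167, 167, 167, 167, 166, 167, 168, 171, 173, 171, 167, 169, 169, 167, 170, 171, 173, 169, 173, 172, 168, 168, 167, 168, 166, 166, 173, 174, 173, 171, 169, 170, 171, 176, 166, 100, 175, 218, 220, 145, 126, 133, 135, 138, 132, 138]
212 [138, 148, 144, 135, 143, 134, 174, 173, 173, 86, 163, 178, 179, 174, 169, 171, 170, 176, 170, 166, 166, 167, 166, 167, 167, 172, 171, 172, 173, 169, 168, 168, 168, 170, 171, 172, 169, 173, 173, 164, 165, 166, 166, 166, 166, 171, 172, 173, 169, 168, 169, 173, 175, 142, 96, 179, 174, 164, 129, 133, 140, 138, 142, 135, 133]
230 [143, 141, 139, 136, 130, 97, 89, 95, 94, 95, 94, 94, 92, 100, 104, 104, 104, 104, 104, 104, 104, 103, 103, 103, 103, 105, 105, 103, 103, 105, 104, 103, 103, 104, 102, 102, 103, 103, 104, 104, 104, 103, 101, 104, 104, 103, 103, 103, 102, 104, 91, 93, 95, 93, 94, 93, 93, 84, 130, 130, 132, 133, 131, 131, 146]
236 [136, 132, 130, 128, 142, 112, 88, 92, 93, 93, 92, 91, 101, 103, 104, 103, 104, 103, 103, 103, 102, 103, 104, 103, 103, 105, 105, 104, 103, 103, 103, 104, 105, 102, 104, 104, 104, 105, 104, 105, 104, 104, 104, 103, 103, 103, 104, 103, 103, 103, 104, 91, 92, 94, 94, 93, 93, 85, 118, 126, 143, 134, 139, 130, 137]
col322 [145, 136, 124, 83, 62, 63, 61, 64, 62, 63, 63, 61, 62, 162, 222, 152, 161, 169, 168, 167, 167, 168, 168, 168, 167, 169, 168, 167, 167, 169, 166, 169, 168, 167, 167, 168, 168, 168, 167, 167, 168, 141, 109, 106, 116, 106, 104, 103, 103, 103, 103, 103, 103, 105, 103, 103, 104, 104, 102, 104, 104, 103, 105, 103, 104, 103, 105, 103, 104, 103, 103, 104, 104, 103, 103, 103, 104, 103, 105, 104]
h20 turn [ 0.    0.01 -0.01] shift [ 0.96 -0.1  -2.97] t 14.875
h3 turn [ 0.    0.01 -0.01] shift [ 1.16 -0.12 -3.62] t 14.875
```

```bash
python3 -m jog '0 0 0 0.4 -0.03 -1.2 0.3; 0 0 0 0.7 -0.06 -2.2 0.3; 0 0 0 0.96 -0.1 -2.97 0.3; 0 0 0 1.1 -0.12 -3.4 0.3;0 0 0 1.13 -0.12 -3.53 0.3'; python3 -m jog '0 0 0 0 0 0 0.3; 0 0 0 0 0 0 0.3'
python3 - <<'E'
from fit import *
lane_of()
E
```

```text
time_s: 15.5
ee_pos: [645.3, 20.4, 153.8]
ee_rot: [180.0, -18.0, -6.9]
force: [0.3, 0.6, -2.5]
gripper_width: 39.5
time_s: 15.75
ee_pos: [645.7, 20.7, 155.2]
ee_rot: [-180.0, -18.2, -6.8]
force: [0.0, 0.5, -2.7]
gripper_width: 39.9
TCP in lane [236.5   0.7  48.3] F lane [-0.9  0.5 -2.5] rot [ 0.04 -0.16  0.1 ] w 39.9 t 15.75
```

```bash
python3 -m jog '0 0 0 0.03 -0.03 -0.11 0.3; 0 0 0 0.05 -0.03 -0.15 0.3; 0 0 0 0.05 -0.03 -0.15 0.3'; python3 -m jog '0 0 0 0.025 0 -0.06 0.3; 0 0 0 0.025 0 -0.06 0.3'
python3 - <<'E'
from fit import *
lane_of()
E
```

```text
time_s: 16.12
ee_pos: [646.5, 19.9, 150.3]
ee_rot: [180.0, -18.1, -6.8]
force: [0.6, -0.1, -2.7]
gripper_width: 39.8
time_s: 16.38
ee_pos: [647.2, 19.9, 149.9]
ee_rot: [180.0, -18.1, -6.8]
force: [-3.1, 0.2, 4.5]
gripper_width: 39.9
TCP in lane [2.364e+02 1.000e-01 4.270e+01] F lane [-1.6 -0.1  5.2] rot [ 0.02 -0.09  0.1 ] w 39.9 t 16.375
```

```bash
python3 -m jog '0 0 0 -0.2 0.03 -0.05 0.3; 0 0 0 -0.45 0.06 -0.13 0.3; 0 0 0 -0.7 0.09 -0.21 0.3; 0 0 0 -0.95 0.12 -0.29 0.3;0 0 0 -1.14 0.14 -0.355 0.3';python3 - <<'E'
from fit import *
lane_of()
E
```

```text
time_s: 17.0
ee_pos: [619.3, 23.2, 140.8]
ee_rot: [180.0, -18.2, -6.8]
force: [1.8, -1.6, 4.6]
gripper_width: 39.9
TCP in lane [ 2.069e+02 -1.000e-01  4.280e+01] F lane [ 3.3 -1.4  3.7] rot [ 0.01 -0.23  0.15] w 39.9 t 17.0
```

```bash
python3 -m jog '0 0 0 -0.19 0.023 -0.062 0.3; 0 0 0 -0.38 0.046 -0.124 0.3; 0 0 0 -0.57 0.069 -0.185 0.3; 0 0 0 -0.76 0.092 -0.245 0.3;0 0 0 -0.76 0.092 -0.245 0.3';python3 - <<'E'
from fit import *
lane_of()
E
```

```text
time_s: 17.62
ee_pos: [597.8, 25.9, 133.6]
ee_rot: [180.0, -17.9, -6.8]
force: [-4.5, 0.8, 8.2]
gripper_width: 39.8
TCP in lane [184.    0.   42.6] F lane [-1.8  0.3  9.2] rot [0.01 0.13 0.1 ] w 39.8 t 17.625
```

```bash
python3 -m jog '0 0 0 -0.2 0.023 -0.04 0.3; 0 0 0 -0.38 0.046 -0.1 0.3; 0 0 0 -0.57 0.069 -0.162 0.3; 0 0 0 -0.76 0.092 -0.225 0.3;0 0 0 -0.76 0.092 -0.225 0.3';python3 - <<'E'
from fit import *
lane_of()
E
```

```text
time_s: 18.25
ee_pos: [578.8, 28.1, 127.5]
ee_rot: [180.0, -17.8, -6.8]
force: [-3.5, 0.1, 5.0]
gripper_width: 39.6
TCP in lane [ 1.64e+02 -1.00e-01  4.27e+01] F lane [-1.7 -0.3  5.8] rot [-0.    0.16  0.1 ] w 39.6 t 18.25
```

```bash
python3 -m jog '0 0 0 -0.2 0.023 -0.06 0.3; 0 0 0 -0.38 0.046 -0.12 0.3; 0 0 0 -0.57 0.069 -0.18 0.3; 0 0 0 -0.68 0.083 -0.215 0.3;0 0 0 -0.68 0.083 -0.215 0.3';python3 - <<'E'
from fit import *
lane_of()
E
```

```text
time_s: 18.88
ee_pos: [561.9, 30.1, 122.0]
ee_rot: [180.0, -17.8, -6.8]
force: [-3.4, 0.1, -0.4]
gripper_width: 40.2
TCP in lane [ 1.461e+02 -1.000e-01  4.270e+01] F lane [-3.3 -0.3  0.7] rot [-0.01  0.16  0.1 ] w 40.2 t 18.875
```

```bash
python3 -m jog '0 0 0 -0.075 0.009 -0.025 0.3; 0 0 0 -0.11 0.014 -0.037 0.3; 0 0 0 -0.11 0.014 -0.037 0.3'; python3 -m jog '0 0 0 -0.075 0.009 -0.025 0.3; 0 0 0 -0.075 0.009 -0.025 0.3';python3 - <<'E'
from fit import *
lane_of()
E
```

```text
time_s: 19.25
ee_pos: [561.1, 30.4, 122.1]
ee_rot: [180.0, -18.1, -6.8]
force: [0.9, -0.2, -1.7]
gripper_width: 39.8
time_s: 19.5
ee_pos: [558.2, 30.7, 121.0]
ee_rot: [180.0, -17.9, -6.9]
force: [-2.3, -0.5, -2.8]
gripper_width: 40.1
TCP in lane [142.2  -0.   42.9] F lane [-3.  -0.7 -2. ] rot [0.01 0.05 0.09] w 40.1 t 19.5
```

```bash
python3 -m jog '0 0 0 -0.06 0.007 -0.02 0.3; 0 0 0 -0.06 0.007 -0.02 0.3;0 0 0 -0.06 0.007 -0.02 0.3'
python3 - <<'E'
from fit import *
lane_of()
E
python3 -m jog '0 0 0 -0.06 0.007 -0.02 0.3; 0 0 0 -0.06 0.007 -0.02 0.3;0 0 0 -0.06 0.007 -0.02 0.3'
python3 - <<'E'
from fit import *
lane_of()
r=spotter
a=grab_frame("wrist");save("w6",a);t=grab_frame("side");save("side3",t)
o=np.zeros((600,800,3),np.uint8)
o[:360,:480]=cv2.resize(a,(480,360));o[360:600,:400]=cv2.resize(t[150:270,240:440],(400,240),interpolation=2)
o[:330,480:]=cv2.resize(a[50:300,200:442],(320,330),interpolation=2)
save("f",o)
E
```

```text
time_s: 19.88
ee_pos: [557.6, 30.9, 120.9]
ee_rot: [180.0, -18.1, -6.8]
force: [0.2, -0.2, -2.5]
gripper_width: 39.8
TCP in lane [141.6   0.2  43. ] F lane [-0.6 -0.2 -2.4] rot [ 0.03 -0.06  0.11] w 39.8 t 19.875
time_s: 20.25
ee_pos: [556.1, 31.0, 120.4]
ee_rot: [180.0, -18.1, -6.8]
force: [-0.3, -0.3, -2.2]
gripper_width: 39.8
TCP in lane [1.4e+02 1.0e-01 4.3e+01] F lane [-1.  -0.3 -2. ] rot [ 0.02 -0.07  0.11] w 39.8 t 20.25
```

View pics/f.png

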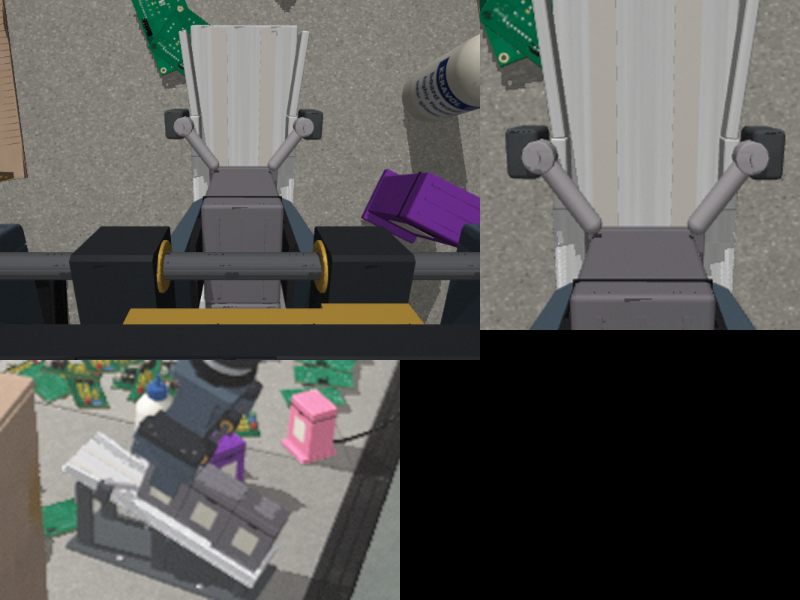

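```bash
python3 -m jog '0 0 0 -0.05 0.006 -0.016 0.3; 0 0 0 -0.05 0.006 -0.016 0.3;0 0 0 -0.05 0.006 -0.016 0.3'; python3 -m jog '0 0 0 -0.05 0.006 -0.016 0.3; 0 0 0 -0.05 0.006 -0.016 0.3;0 0 0 -0.05 0.006 -0.016 0.3'
python3 - <<'E'
from fit import *
lane_of()
E
```

```text
time_s: 20.72
ee_pos: [555.6, 31.2, 120.4]
ee_rot: [-180.0, -18.2, -6.8]
force: [2.3, 0.4, -2.1]
gripper_width: 39.7
time_s: 21.1
ee_pos: [555.3, 31.4, 120.8]
ee_rot: [-180.0, -18.3, -6.8]
force: [5.2, -1.1, -0.5]
gripper_width: 40.0
TCP in lane [139.4   0.3  43.6] F lane [ 4.9 -0.4 -2.1] rot [ 0.06 -0.29  0.1 ] w 40.0 t 21.1
```

```bash
python3 -m jog '0 0 0 0 0 0 1; 0 0 0 0 0 0 1; 0 0 0 0 0 0 1;0 0 0 0 0 0 1'; python3 -m jog '0 0 0 -0.15 0.02 0.45 1; 0 0 0 -0.5 0.06 1.5 1; 0 0 0 -1 0.12 3.1 1; 0 0 0 -1.6 0.2 4.9 1;0 0 0 -3 0.2 6 1'; python3 -m jog '0 0 0 -2 0 0.5 1; 0 0 0 -3 0 1 1;0 0 0 -3 0 1 1'
python3 - <<'E'
from fit import *
cp=P("wrist");a=grab_frame("wrist");b=grab_frame("top");t=grab_frame("side")
print(env.state()["ee_pos"],env.state()["time_s"])
o=np.zeros((600,800,3),np.uint8)
o[:360,:480]=cv2.resize(a,(480,360));o[360:600,:400]=cv2.resize(t[150:270,240:440],(400,240),interpolation=2)
o[:240,480:800]=cv2.resize(b[170:320,190:440],(320,240),interpolation=2)
o[250:600,420:800]=cv2.resize(a[0:233,210:463],(380,350),interpolation=2)
save("g",o)
E
```

```text
time_s: 21.6
ee_pos: [553.3, 31.3, 119.4]
ee_rot: [180.0, -18.0, -6.8]
force: [0.3, 0.4, -0.2]
gripper_width: 77.3
time_s: 22.22
ee_pos: [479.4, 36.6, 273.0]
ee_rot: [-179.9, -18.3, -6.9]
force: [0.2, -0.9, 0.2]
gripper_width: 91.0
time_s: 22.6
ee_pos: [402.8, 36.4, 296.6]
ee_rot: [-179.9, -18.3, -6.8]
force: [0.6, 0.2, -0.6]
gripper_width: 91.2
[404.03970852  36.34070648 294.54729297] 22.75
```

View pics/g.png

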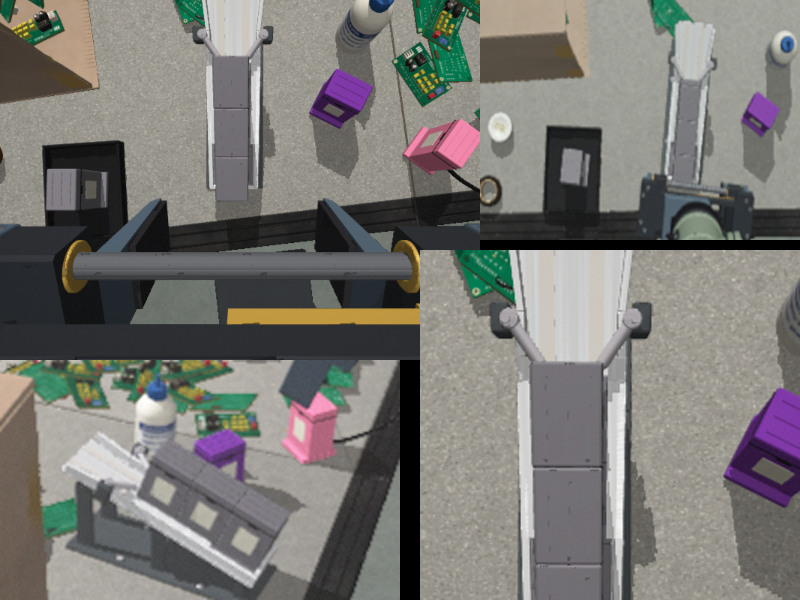

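```bash
python3 -c "
from workcell import env
print(env.job_done())"
```

```text
the job is handed in; nothing more can be done
None
```

I finished the job at about 22.8 s of the 66 s allowed and handed it in; the hand-in gives no verdict.

- **Oldest cassette:** I lifted it square to the lane floor and set it upright in the black tray. I lowered it until it touched the tray floor (about 12 N) before letting go. The other two then slid down to the front stop.
- **New cassette:** I tilted it to the slope, set it down at the mouth and slid it under the lips and past both pawls. I stopped when it touched the second of the two, at about 5 N.
- **Final pictures:** Three cassettes sit flush in the lane with both pawl tips closed behind the last one. The oldest stands upright in the tray, and the robot is clear of everything. The bottle, jar and tape roll look unmoved by eye, though I did not measure them.
- **Disagreements:**
  - **Lane height:** the low end of the lane floor measured about 35–36 mm high, against the 25 mm in the text. Contact with the tray and lane floors agreed with my figure, so I used that.
  - **Pawl resistance:** the 5 to 10 N expected as the pawls were passed did not show clearly in the wrist force, so I confirmed that they had shut only from the pictures.

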